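Spring the till drawer by its hidden catch plate

TASK

The counter till's drawer is shut, and its catch is hidden: of the six plain plates in the till's flat top panel, one lies very slightly lower than the others and gives when pushed. Feel across the plates with a fingertip, find that one and press it right down so that the drawer springs out and stays out, then take the hand clear. Pick nothing up, and leave the hand stamp, the stapler and the mug where they stand.

Things in the scene. Friction and masses are not known exactly. Their poses are not given: they have to be found in the camera images.
- till: grey steel counter till, fixed to the desk: a box 280 deep (x) by 300 wide (y) by 100 mm high. Origin at the centre of its underside, z up, x towards its back; the drawer is in its front (-x) face. It may stand turned by up to 0.4 rad.
- panel (a point): centre of the plate panel, level with the till's top face (100 mm above the desk), axes as the till's. Six like grey plates, 58.5 mm square, centred at x = -30 or +30 and y = -60, 0 or +60 mm from here. Five are rigid and flush with the top face; the sixth, the catch, lies 3 mm lower and can be pushed down 6 mm more. It may be in any of the six places, and which is not reported.
- catch (a joint): how far the catch plate is pushed down, in m: 0 at rest, 0.006 fully down. A spring resists with about 1.5 N at first and 4.5 N fully down, and returns the plate. It frees the drawer when about 0.004 down.
- drawer (a joint): how far the till's drawer is out, in m: 0 shut and latched, 0.050 fully out. Once freed its own spring drives it out of the front (-x of the till) in about a second and keeps it out. The drawer front is 284 wide and 68 mm high, below the top panel.
- stamp: hand stamp, black block 30 by 44 mm with a turned wooden handle, 62 mm high in all, standing loose on the till's top behind the plates, about 150 mm (x) from the panel's centre. Origin at the centre of its underside. To be left alone.
- stapler: stapler 135 by 36 mm, 50 mm high, loose on the desk to the left (+y) of the till. Origin at the centre of its underside. To be left alone.
- mug: white mug, 80 mm across, 92 mm high, loose on the desk to the right (-y) of the till. Origin at the centre of its underside. To be left alone.

How it is judged:
On the way:
1. the catch plate is pushed down at least 4 mm by the fingers (value of joint catch above 0.004 m and contact force between the fingers and anything else above 0.8 N), for 0.05 s.
At the end, for the whole second after the job is handed in: The drawer is out by at least 40 mm, the catch plate is let go (within 1.5 mm of its rest), the stamp is within 15 mm and the stapler and mug within 20 mm of where they stood, stamp and mug upright (value of joint drawer above 0.04 m and value of joint catch below 0.0015 m and distance of stamp from where it was at the start of the episode below 0.015 m and distance of each of stapler, mug from where it was at the start of the episode below 0.02 m and angle between each of stamp, mug's own z axis and vertical below 0.15 rad); the robot touches nothing.
It fails at once if the hand stamp is lifted, knocked or shifted by 15 mm (distance of stamp from where it was at the start of the episode above 0.015 m or angle between stamp's own z axis and vertical above 0.4 rad).
It fails at once if the stapler is lifted or shifted by 20 mm (distance of stapler from where it was at the start of the episode above 0.02 m).
It fails at once if the mug is lifted, tipped or shifted by 20 mm (distance of mug from where it was at the start of the episode above 0.02 m or angle between mug's own z axis and vertical above 0.4 rad).
It also fails if it takes over 58 s, if anything falls off the work surface, if the arm or the gripper's body presses on something with over 40 N, if the wrist force passes 120 N, or if a joint passes its speed limit or range.

ROBOT

A 7-joint arm with a two-finger parallel gripper is mounted at the origin on the work surface. World frame = base frame: x ahead of the robot, y to its left, z up, the work surface at z = 0. Lengths are in m, angles in rad, forces in N, time in s.
With the tool pointing down it reaches from about 0.425 to 1.025 m from the base axis. Payload 9.4 kg.
Tool frame: the origin (TCP) lies at the centre of the arm's flange, where the gripper is bolted on; the fingertips stand 186 mm ahead of it and the grasp point (between the pads) lies 167 mm ahead of it; y points along the fingers, x is the direction in which the jaws open and shut, and the axes are right-handed (so a half turn about y gives the same grasp; the last joint's range is limited). The gripper opens to 93 mm and grips with 3 to 60 N. Pads are 15 mm wide; open, the fingers measure 128 mm over their backs; the gripper's body (75 mm by 188 mm) begins 65 mm behind the grasp point.
Start: joints at [1.269, 0.599, -0.003, 1.599, 0.002, 0.943, -0.08], TCP at [0.162, -0.707, 0.405] pointing down, gripper open.
Joint ranges: [-2.57, 2.57], [-0.35, 1.97], [-1.29, 1.29], [0.11, 2.56], [-1.05, 4.19], [0.11, 1.86], [-2.63, 2.63]. Speed limits (rad/s): [2.22, 2.22, 3.01, 3.01, 3.14, 3.14, 3.14].

INTERFACE

Orientations are given as a unit quaternion [w, x, y, z].
In Python, from plant import env, imaging, ticket gives the robot as it stands.
- The arm moves only by the tool move_arm, never from a script. Its argument "plan" is a list of rows, each an object of numbers: "x", "y", "z": the shift along the tool's x, y, z in mm; "rx", "ry", "rz": the turn, a rotation vector about the tool's x, y, z in rad; "fingers": the closure, from 0 (fully open) to 1 (shut). A call has 1 to 20 rows; each row shifts and turns the commanded pose from where the row before left it, along the tool's axes as they then stand; what a row does not reach is not made up. A row lasts 1/8 s, in which the tool goes at most 62.5 mm and 10.7 degrees, less where a joint would pass 70% of its speed; a pose out of reach is approached as far as the arm can. A call is refused whole if a number of a shift passes 62.5 or a number of a turn 0.188, either way. A call with a gripper value outside its range is refused whole. The fingers move at their own pace and stop on an object; the grip force is fixed at half the most. Time passes only in rows, so rows that do not move let the fingers close. It gives the time, the measured TCP pose, the force and the opening at its end, in the units of the state.
- env.sense(): the state, without advancing time (a new reading comes with each control period).
- imaging.grab_frame(name): name is "scene" or "top" or "wrist"; returns a dict with "image" (480x640x3 uint8, red, green, blue), "fx", "fy", "cx", "cy" (pixels), "k1" (the pictures are not rectified: a ray, as slopes to the right and down, at radius r is drawn at 1 + k1 r^2 times it, then the intrinsics apply), "pose" (4x4, takes a point from camera to world coordinates). Camera axes: x right, y down, z forward; pixel columns grow to the right and rows downward; lengths in m; the calibration is good to about 2 mm. A picture is of the moment at which its call begins. There is no depth.
- ticket.close_job(): hands the job in, once; it reports no verdict.
Trained networks look in a picture, given as the dict that the camera call returned (one of the last four; its "shot" number tells which), for a name from the list of things; names that differ only in an ending like _2 or _b are one class to them, and where a whole thing is asked for, a point or a joint stands for the part that bears it (a point fixed in the world has none). Each returns a list of dicts, best first, with "confidence" (0 to 1); they miss things now and then, are a little off and sometimes report something else, mostly with a low value. They report only what shows in the picture. A call takes as long as a camera call.
- imaging.find_in(target, picture): "extent" ([centre column, centre row, width, height] in pixels, round what is visible of it).
The state is a dict: "t": time; "q": joint angles; "qd": joint speeds; "effort": joint torques, N m; "eef_pos": TCP position; "eef_rot": TCP orientation; "wrist_force": force on the tool from outside, world axes, zero at the start; "torque": the same for the moment, N m; "grip_width": finger opening in m.
Only numpy, scipy, OpenCV 4.12 (cv2) and the standard library are available. Lean on these libraries where they do the work, as an engineer would, in place of code of your own. Each camera call takes 0.05 s, during which the arm holds its last target. There are 200 camera calls.

## Working session

There is one attempt and no reset: what is moved stays moved. The work goes in short steps, Python scripts to look and compute and a tool call to move; the robot and the scene stay as the last step left them, time stands still between calls to the robot, and variables do not carry over. Pictures are saved under pics/ and viewed, about 8 in all and at most 12, crops included, and the job is handed in when it is done.

Besides the shell and the picture viewer there is one more tool, called as name([rows], argument=value, ...), one row to a line, values as JSON. move_arm: Moves the arm, as the interface text tells. Its arguments: {"type":"object","properties":{"plan":{"type":"array","items":{"type":"object","properties":{"x":{"type":"number"},"y":{"type":"number"},"z":{"type":"number"},"rx":{"type":"number"},"ry":{"type":"number"},"rz":{"type":"number"},"fingers":{"type":"number"}}}}},"required":["plan"]}

```bash
mkdir -p pics; cat > h.py <<'E'
import numpy as np, cv2
from plant import env, imaging, ticket
def save(p,n): cv2.imwrite(f'pics/{n}.png',p['image'][:,:,::-1])
def proj(p,P):
    P=np.atleast_2d(P);M=np.linalg.inv(p['pose']);c=P@M[:3,:3].T+M[:3,3]
    s=c[:,:2]/c[:,2:];s=s*(1+p['k1']*(s**2).sum(1,keepdims=True))
    return s*[p['fx'],p['fy']]+[p['cx'],p['cy']]
def unproj(p,uv,z):
    d=(np.atleast_2d(uv).astype(float)-[p['cx'],p['cy']])/[p['fx'],p['fy']];s=d.copy()
    for _ in range(20): s=d/(1+p['k1']*(s**2).sum(1,keepdims=True))
    r=np.c_[s,np.ones(len(s))]@p['pose'][:3,:3].T;o=p['pose'][:3,3]
    return o+r*((z-o[2])/r[:,2])[:,None]
E
python3 - <<'E'
from h import *
s=env.sense();print(s['t'],s['eef_pos'],s['eef_rot'],s['wrist_force'],s['grip_width'])
for n in['top','scene']:
    p=imaging.grab_frame(n);save(p,n+'0');print(n,p['fx'],p['k1'],p['pose'].round(3).tolist())
    for t in['till','panel','stamp','stapler','mug']:
        for r in imaging.find_in(t,p)[:2]: print(t,np.round(r['extent']),r['confidence'])
E
```

```text
0.0 [ 0.16156531 -0.70658461  0.40386303] [ 0.55323167 -0.55262404  0.44120965 -0.44031288] [-0.52812958  0.16963488 -0.66831133] 0.09287081651594722
top 603.4442605409689 -0.14625863784108173 [[0.022, -0.998, 0.057, 0.523], [-1.0, -0.022, -0.005, 0.024], [0.007, -0.057, -0.998, 1.311], [0.0, 0.0, 0.0, 1.0]]
till [274. 257. 146. 144.] 0.75
panel [273. 255. 150. 143.] 0.7
stamp [323. 208.  26.  26.] 0.55
stapler [171. 236.  23.  59.] 0.96
mug [400. 228.  42.  57.] 0.73
scene 604.6603247653951 -0.19891356389434917 [[0.199, 0.513, -0.835, 1.423], [0.98, -0.12, 0.16, -0.119], [-0.018, -0.85, -0.527, 0.617], [0.0, 0.0, 0.0, 1.0]]
till [374. 253. 215. 153.] 0.55
panel [373. 253. 214. 152.] 0.65
stamp [318. 245.  34.  42.] 0.81
stapler [493. 255.  42.  55.] 0.59
mug [217. 280.  56.  73.] 0.92
```

View pics/top0.png

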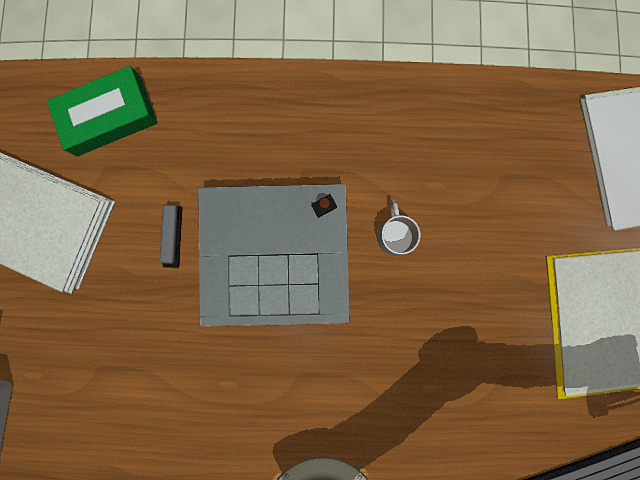

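View pics/scene0.png

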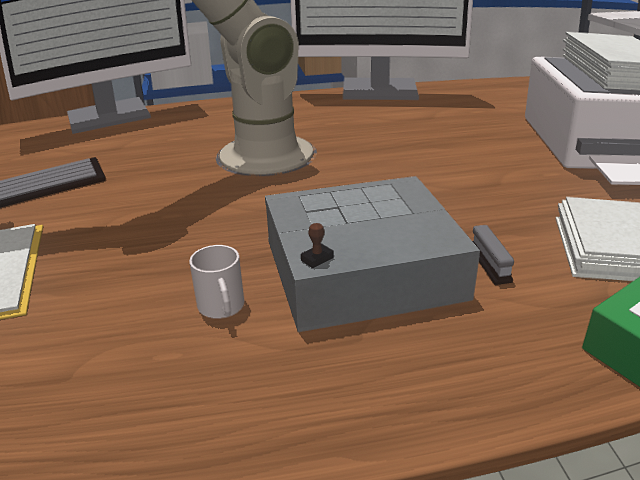

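The top view shows the till at about (274,255), with its 2x3 plates spanning columns 229–319 and rows 254–316. The stamp is at (323,206), the stapler at (171,236) and the mug at (400,235). The scene view agrees. Next I'll measure the panel and zoom in on it.

```bash
python3 - <<'E'
from h import *
p=imaging.grab_frame('top')
c=unproj(p,[(229,255),(318.5,254),(319.5,315),(230,316)],.1);print(c.round(4))
t=unproj(p,[(199,187),(346,184),(349,322),(200,326)],.1);print(t.round(4))
print('sizes',[np.linalg.norm(x[i]-x[i-1]).round(4) for x in(c,t) for i in range(4)])
ce=c.mean(0);v=(c[0]-c[1]+c[3]-c[2]);yaw=np.arctan2(-v[0],v[1]);print('panel',ce,'yaw',yaw)
vt=(t[0]-t[1]+t[3]-t[2]);print('yaw till',np.arctan2(-vt[0],vt[1]))
print('stamp',unproj(p,[(323,206)],.1),'mug',unproj(p,[(400,238)],.05),'stapler',unproj(p,[(171,236)],.04))
a=cv2.resize(p['image'][245:325,220:330],None,fx=7,fy=3.6*1,interpolation=3)
s=imaging.grab_frame('scene');b=cv2.resize(s['image'][180:235,290:420],(770,300),interpolation=3)
im=np.vstack([cv2.resize(a,(770,300)),b]);im=cv2.convertScaleAbs(im,alpha=1.6,beta=-70)
cv2.imwrite('pics/z1.png',im[:,:,::-1])
E
```

```text
[[0.5514 0.1988 0.1   ]
 [0.5575 0.0189 0.1   ]
 [0.4355 0.0142 0.1   ]
 [0.4292 0.1935 0.1   ]]
[[ 0.6879  0.2645  0.1   ]
 [ 0.7003 -0.0336  0.1   ]
 [ 0.4228 -0.0451  0.1   ]
 [ 0.4074  0.2536  0.1   ]]
sizes [np.float64(0.1224), np.float64(0.18), np.float64(0.1221), np.float64(0.1794), np.float64(0.2807), np.float64(0.2983), np.float64(0.2778), np.float64(0.2991)]
panel [0.49340819 0.10636272 0.1       ] yaw 0.03480576026782616
yaw till 0.04652167131402519
stamp [[0.65446689 0.01198779 0.1       ]] mug [[ 0.59622721 -0.15161387  0.05      ]] stapler [[0.59016343 0.3328805  0.04      ]]
```

View pics/z1.png

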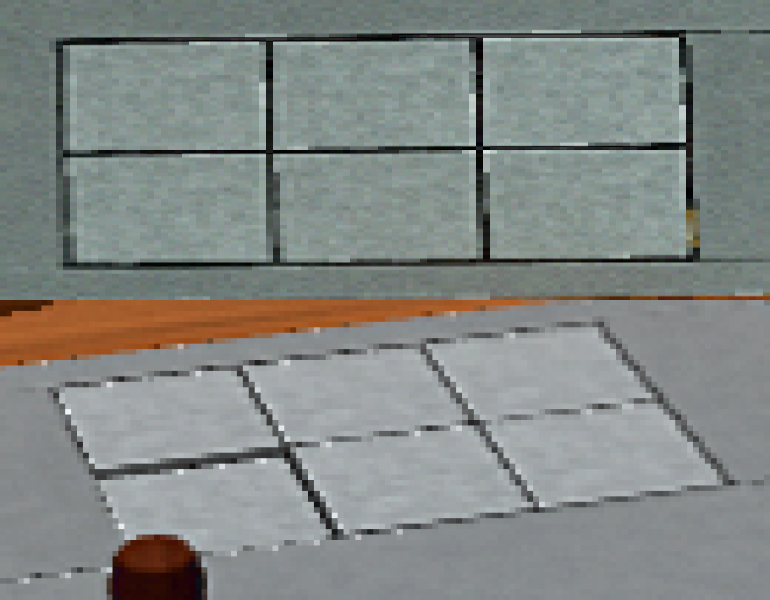

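In the scene view the near-left plate (crop about (200,510), scene about (325,217)) has thick dark edges on its far and right sides. That fits a recessed plate at (+30, -60). I'll check this by touch.

```bash
cat >> h.py <<'E'
from scipy.spatial.transform import Rotation as R
def rot(): 
    s=env.sense();return s,R.from_quat(np.roll(s['eef_rot'],-1))
def plate(i,j,ce=np.array([.4934,.1064,.1]),yaw=.04): return ce+R.from_euler('z',yaw).apply([.03*i,.06*j,0])
E
python3 - <<'E'
from h import *
s,r=rot();print(r.as_matrix().round(3))
tgt=plate(1,-1)+[0,0,.186+.1];print(tgt)
print('shift mm tool',r.inv().apply(tgt-s['eef_pos'])*1000)
E
```

```text
[[ 0.223 -0.     0.975]
 [-0.975 -0.     0.223]
 [ 0.    -1.    -0.   ]]
[0.52577536 0.04764767 0.386     ]
shift mm tool [-654.18113708   18.70386053  523.18464487]
```

move_arm([
  {"x": -41, "y": 1, "z": 33, "fingers": 1},
  {"x": -41, "y": 1, "z": 33, "fingers": 1},
  {"x": -41, "y": 1, "z": 33, "fingers": 1},
  {"x": -41, "y": 1, "z": 33, "fingers": 1},
  {"x": -41, "y": 1, "z": 33, "fingers": 1},
  {"x": -41, "y": 1, "z": 33, "fingers": 1},
  {"x": -41, "y": 1, "z": 33, "fingers": 1},
  {"x": -41, "y": 1, "z": 33, "fingers": 1},
  {"x": -41, "y": 1, "z": 33, "fingers": 1},
  {"x": -41, "y": 1, "z": 33, "fingers": 1},
  {"x": -41, "y": 1, "z": 33, "fingers": 1},
  {"x": -41, "y": 1, "z": 33, "fingers": 1},
  {"x": -41, "y": 1, "z": 33, "fingers": 1},
  {"x": -41, "y": 1, "z": 33, "fingers": 1},
  {"x": -40, "y": 1, "z": 31, "fingers": 1},
  {"x": -40, "y": 1, "z": 31, "fingers": 1},
  {"fingers": 1},
  {"fingers": 1},
  {"fingers": 1},
])

```text
validation failed for argument at $.pl...
```

```bash
python3 - <<'E'
from h import *
s,r=rot();print(s['t'],s['eef_pos'],s['wrist_force'],s['grip_width']);print(r.as_matrix().round(3))
print('remaining tool',r.inv().apply(plate(1,-1)+[0,0,.191]-s['eef_pos'])*1000)
save(imaging.grab_frame('scene'),'s1')
E
```

```text
0.7 [ 0.16164164 -0.70672647  0.40474176] [ 0.05031917  0.44721304 -0.26118674] 0.09300833682666575
[[ 0.223 -0.     0.975]
 [-0.975 -0.     0.223]
 [ 0.    -1.    -0.   ]]
remaining tool [-654.1834892   113.70386042  523.18858595]
```

View pics/s1.png

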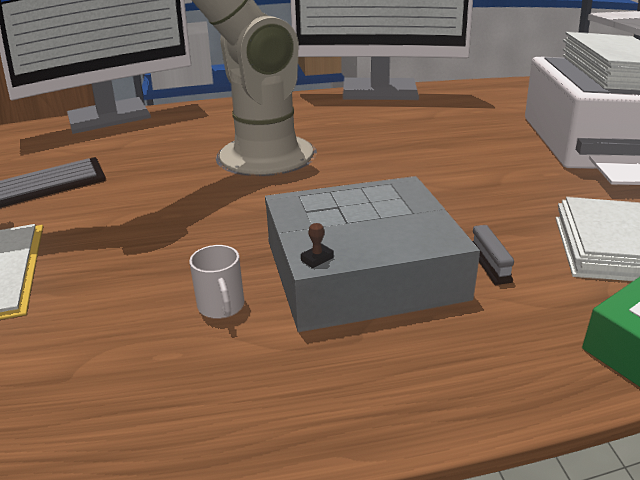

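The call was refused and the arm hasn't moved (the picture is unchanged). I'll try one fully specified row.

move_arm([
  {"x": -41.0, "y": 1.0, "z": 33.0, "rx": 0.0, "ry": 0.0, "rz": 0.0, "fingers": 1.0},
])

```text
t: 0.88
eef_pos: [0.1825, -0.6611, 0.4032]
eef_rot: [-0.551, 0.553, -0.442, 0.442]
wrist_force: [1.2, -0.3, -0.6]
grip_width: 0.0869
```

move_arm([
  {"x": -41, "y": 1, "z": 33, "rx": 0, "ry": 0, "rz": 0, "fingers": 1},
  {"x": -41, "y": 1, "z": 33, "rx": 0, "ry": 0, "rz": 0, "fingers": 1},
  {"x": -41, "y": 1, "z": 33, "rx": 0, "ry": 0, "rz": 0, "fingers": 1},
  {"x": -41, "y": 1, "z": 33, "rx": 0, "ry": 0, "rz": 0, "fingers": 1},
  {"x": -41, "y": 1, "z": 33, "rx": 0, "ry": 0, "rz": 0, "fingers": 1},
  {"x": -41, "y": 1, "z": 33, "rx": 0, "ry": 0, "rz": 0, "fingers": 1},
  {"x": -41, "y": 1, "z": 33, "rx": 0, "ry": 0, "rz": 0, "fingers": 1},
  {"x": -41, "y": 1, "z": 33, "rx": 0, "ry": 0, "rz": 0, "fingers": 1},
  {"x": -41, "y": 1, "z": 33, "rx": 0, "ry": 0, "rz": 0, "fingers": 1},
  {"x": -41, "y": 1, "z": 33, "rx": 0, "ry": 0, "rz": 0, "fingers": 1},
  {"x": -41, "y": 1, "z": 33, "rx": 0, "ry": 0, "rz": 0, "fingers": 1},
  {"x": -41, "y": 1, "z": 33, "rx": 0, "ry": 0, "rz": 0, "fingers": 1},
  {"x": -41, "y": 1, "z": 33, "rx": 0, "ry": 0, "rz": 0, "fingers": 1},
  {"x": -40, "y": 1, "z": 31, "rx": 0, "ry": 0, "rz": 0, "fingers": 1},
  {"x": -40, "y": 1, "z": 31, "rx": 0, "ry": 0, "rz": 0, "fingers": 1},
  {"x": 0, "y": 0, "z": 0, "rx": 0, "ry": 0, "rz": 0, "fingers": 1},
  {"x": 0, "y": 0, "z": 0, "rx": 0, "ry": 0, "rz": 0, "fingers": 1},
])

```text
t: 3.0
eef_pos: [0.5263, 0.0472, 0.3886]
eef_rot: [-0.553, 0.553, -0.441, 0.441]
wrist_force: [-0.4, 0.0, 0.1]
grip_width: 0.0004
```

```bash
python3 - <<'E'
from h import *
s,r=rot();print(s['t'],s['eef_pos'],s['wrist_force'],s['grip_width']);print(r.as_matrix().round(3))
print('remaining tool',r.inv().apply(plate(1,-1)+[0,0,.191]-s['eef_pos'])*1000)
p=imaging.grab_frame('scene');save(p,'s2');print(proj(p,[plate(1,-1),s['eef_pos']-[0,0,.186]]))
E
```

```text
3.0 [0.52634495 0.04724125 0.38861271] [-0.38510137  0.03630458  0.10579748] 0.00042199938322859024
[[ 0.223 -0.001  0.975]
 [-0.975 -0.001  0.223]
 [ 0.    -1.    -0.001]]
remaining tool [-0.56036577 97.61278671 -0.40018183]
[[322.83163249 216.85506609]
 [321.32839725 162.9269094 ]]
```

View pics/s2.png

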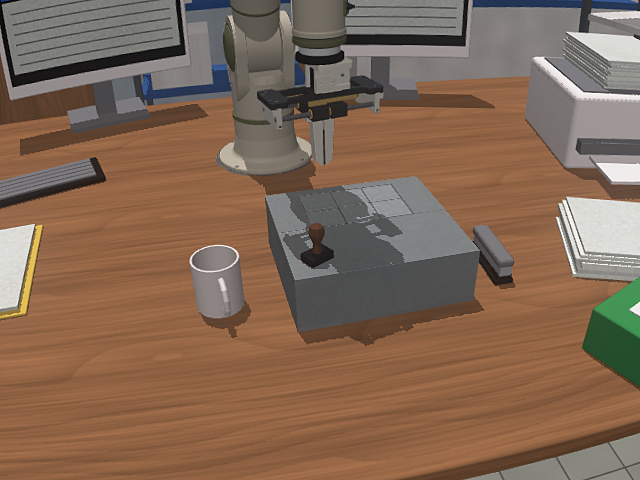

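The fingertips show at (321,163), where the projection put them, above the suspected plate at (323,217). The stamp is clear. Going down now.

move_arm([
  {"x": 0, "y": 40, "z": 0, "rx": 0, "ry": 0, "rz": 0, "fingers": 1},
  {"x": 0, "y": 40, "z": 0, "rx": 0, "ry": 0, "rz": 0, "fingers": 1},
  {"x": 0, "y": 15, "z": 0, "rx": 0, "ry": 0, "rz": 0, "fingers": 1},
  {"x": 0, "y": 4, "z": 0, "rx": 0, "ry": 0, "rz": 0, "fingers": 1},
  {"x": 0, "y": 0, "z": 0, "rx": 0, "ry": 0, "rz": 0, "fingers": 1},
  {"x": 0, "y": 0, "z": 0, "rx": 0, "ry": 0, "rz": 0, "fingers": 1},
])

```text
t: 3.8
eef_pos: [0.5269, 0.0475, 0.2908]
eef_rot: [0.553, -0.552, 0.44, -0.441]
wrist_force: [0.2, -0.0, 0.1]
grip_width: 0.0005
```

move_arm([
  {"x": 0, "y": 3, "z": 0, "rx": 0, "ry": 0, "rz": 0, "fingers": 1},
  {"x": 0, "y": 0, "z": 0, "rx": 0, "ry": 0, "rz": 0, "fingers": 1},
  {"x": 0, "y": 0, "z": 0, "rx": 0, "ry": 0, "rz": 0, "fingers": 1},
])

```text
t: 4.18
eef_pos: [0.5266, 0.0476, 0.2868]
eef_rot: [0.553, -0.553, 0.441, -0.441]
wrist_force: [0.2, -0.5, -0.2]
grip_width: 0.0005
```

move_arm([
  {"x": 0, "y": 2, "z": 0, "rx": 0, "ry": 0, "rz": 0, "fingers": 1},
  {"x": 0, "y": 0, "z": 0, "rx": 0, "ry": 0, "rz": 0, "fingers": 1},
  {"x": 0, "y": 0, "z": 0, "rx": 0, "ry": 0, "rz": 0, "fingers": 1},
])

```text
t: 4.55
eef_pos: [0.5266, 0.0476, 0.2846]
eef_rot: [-0.553, 0.553, -0.441, 0.441]
wrist_force: [-0.3, 0.2, -0.4]
grip_width: 0.0007
```

No contact at 0.2846, which is below flush height (0.286), so this plate is recessed. Now pressing gently.

move_arm([
  {"x": 0, "y": 2, "z": 0, "rx": 0, "ry": 0, "rz": 0, "fingers": 1},
  {"x": 0, "y": 1, "z": 0, "rx": 0, "ry": 0, "rz": 0, "fingers": 1},
  {"x": 0, "y": 0, "z": 0, "rx": 0, "ry": 0, "rz": 0, "fingers": 1},
])

```text
t: 4.92
eef_pos: [0.5267, 0.0476, 0.2817]
eef_rot: [0.553, -0.553, 0.441, -0.441]
wrist_force: [0.4, -0.0, 3.0]
grip_width: 0.0003
```

move_arm([
  {"x": 0, "y": 2, "z": 0, "rx": 0, "ry": 0, "rz": 0, "fingers": 1},
  {"x": 0, "y": 1, "z": 0, "rx": 0, "ry": 0, "rz": 0, "fingers": 1},
  {"x": 0, "y": 0, "z": 0, "rx": 0, "ry": 0, "rz": 0, "fingers": 1},
])

```text
t: 5.3
eef_pos: [0.5268, 0.0476, 0.2786]
eef_rot: [0.553, -0.553, 0.441, -0.441]
wrist_force: [0.6, 0.0, 3.2]
grip_width: 0.0004
```

It gives at about 3 N, so it's the catch. Pressing it fully down, holding, then retreating straight up.

move_arm([
  {"x": 0, "y": 1.5, "z": 0, "rx": 0, "ry": 0, "rz": 0, "fingers": 1},
  {"x": 0, "y": 0.5, "z": 0, "rx": 0, "ry": 0, "rz": 0, "fingers": 1},
  {"x": 0, "y": 0, "z": 0, "rx": 0, "ry": 0, "rz": 0, "fingers": 1},
  {"x": 0, "y": 0, "z": 0, "rx": 0, "ry": 0, "rz": 0, "fingers": 1},
  {"x": 0, "y": 0, "z": 0, "rx": 0, "ry": 0, "rz": 0, "fingers": 1},
  {"x": 0, "y": 0, "z": 0, "rx": 0, "ry": 0, "rz": 0, "fingers": 1},
  {"x": 0, "y": 0, "z": 0, "rx": 0, "ry": 0, "rz": 0, "fingers": 1},
  {"x": 0, "y": 0, "z": 0, "rx": 0, "ry": 0, "rz": 0, "fingers": 1},
  {"x": 0, "y": 0, "z": 0, "rx": 0, "ry": 0, "rz": 0, "fingers": 1},
  {"x": 0, "y": 0, "z": 0, "rx": 0, "ry": 0, "rz": 0, "fingers": 1},
])

```text
t: 6.55
eef_pos: [0.5267, 0.0476, 0.2773]
eef_rot: [0.553, -0.553, 0.441, -0.441]
wrist_force: [-1.1, -0.3, 13.1]
grip_width: 0.0003
```

move_arm([
  {"x": 0, "y": -20, "z": 0, "rx": 0, "ry": 0, "rz": 0, "fingers": 1},
  {"x": 0, "y": -40, "z": 0, "rx": 0, "ry": 0, "rz": 0, "fingers": 1},
  {"x": 0, "y": -40, "z": 0, "rx": 0, "ry": 0, "rz": 0, "fingers": 1},
  {"x": 0, "y": -20, "z": 0, "rx": 0, "ry": 0, "rz": 0, "fingers": 1},
  {"x": 40, "y": 0, "z": -30, "rx": 0, "ry": 0, "rz": 0, "fingers": 1},
  {"x": 40, "y": 0, "z": -30, "rx": 0, "ry": 0, "rz": 0, "fingers": 1},
  {"x": 40, "y": 0, "z": -30, "rx": 0, "ry": 0, "rz": 0, "fingers": 1},
  {"x": 40, "y": 0, "z": -30, "rx": 0, "ry": 0, "rz": 0, "fingers": 1},
  {"x": 40, "y": 0, "z": -30, "rx": 0, "ry": 0, "rz": 0, "fingers": 1},
  {"x": 40, "y": 0, "z": -30, "rx": 0, "ry": 0, "rz": 0, "fingers": 1},
  {"x": 40, "y": 0, "z": -30, "rx": 0, "ry": 0, "rz": 0, "fingers": 1},
  {"x": 40, "y": 0, "z": -30, "rx": 0, "ry": 0, "rz": 0, "fingers": 1},
  {"x": 0, "y": 0, "z": 0, "rx": 0, "ry": 0, "rz": 0, "fingers": 1},
  {"x": 0, "y": 0, "z": 0, "rx": 0, "ry": 0, "rz": 0, "fingers": 1},
])

```text
t: 8.3
eef_pos: [0.364, -0.3173, 0.3964]
eef_rot: [0.553, -0.553, 0.441, -0.44]
wrist_force: [-0.3, -0.4, 0.5]
grip_width: 0.0002
```

```bash
python3 - <<'E'
from h import *
s=env.sense();print(s['t'],s['eef_pos'],s['wrist_force'])
p=imaging.grab_frame('top');save(p,'t3')
for t in['stamp','stapler','mug','drawer']:
    for r in imaging.find_in(t,p)[:1]: print(t,np.round(r['extent']),r['confidence'])
E
```

```text
8.3 [ 0.36400631 -0.31732588  0.39635943] [-0.26688127 -0.44397281  0.49311036]
stamp [324. 207.  30.  24.] 0.67
stapler [171. 237.  23.  65.] 0.77
mug [400. 229.  47.  56.] 0.68
drawer [281. 337. 142.  27.] 0.84
```

View pics/t3.png

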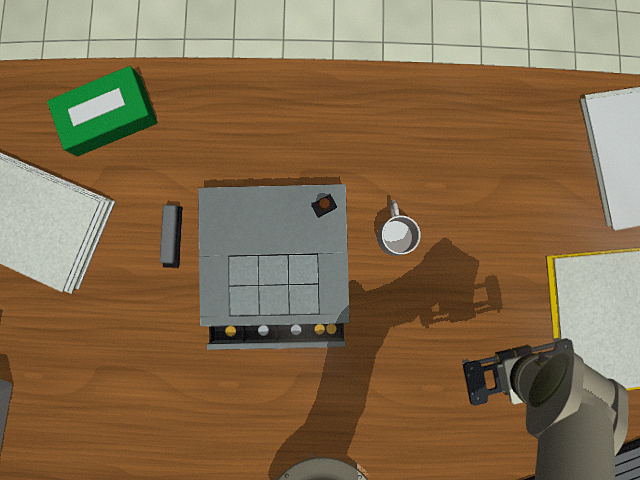

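The drawer is out: coins show at row 330 and its front edge is at row 348, against 325 for the till front. The stamp, stapler and mug haven't moved, and the arm is clear. I'll check how far out it is and hand in.

```bash
python3 - <<'E'
from h import *
p=imaging.grab_frame('top')
print('drawer out',unproj(p,[(275,324.5)],.1)-unproj(p,[(275,348.5)],.075))
print(ticket.close_job())
E
```

```text
drawer out [[ 0.05123033 -0.00052073  0.025     ]]
the job is handed in; nothing more can be done
None
```

The drawer sprang out and stayed out, and I handed the job in at about 8.4 s of robot time; no verdict was reported.

- **Finding the catch:** It was the plate at (+30, -60) mm from the panel's centre. The camera picture first suggested it, because that plate's edges looked recessed. I then felt only that plate, not all six. There was no contact at flush height, and it gave at about 3 N.
- **Pressing it:** I pushed until it reached its stop, where the force rose to 13 N. I held it there for about a second, then lifted straight up and moved the hand away.

**Last checks:**
- The drawer measures about 51 mm out in the top picture. That rests on a hand-read edge and an assumed height, but it agrees with the full 50 mm.
- The stamp, stapler and mug were found in the same places as at the start, to about a pixel (about 2 mm).
- The wrist force was near zero with the hand clear.
- I did not measure whether the catch plate sprang back, but nothing was touching it.

My first move call was refused by the input check and nothing moved; spelling out every number in each row fixed it. No other check failed or disagreed.

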